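# Clamp the blue board in its test jig

### The arm

A 6-joint arm with a two-finger parallel gripper is mounted at the origin on the work surface. World frame = base frame: x ahead of the robot, y to its left, z up, the work surface at z = 0. Lengths are in mm, angles in degrees, forces in N, time in s.
With the tool pointing down it reaches from about 300 to 850 mm from the base axis. Payload 4.2 kg.
Tool frame: the origin (TCP) lies on the centre line of the jaws, within the pads' length; the fingertips stand 14 mm ahead of it and the grasp point (between the pads) lies 5 mm behind it (env.finger_overhang is the z of the fingertips in the tool frame, in mm); z points along the fingers, y is the line along which they close (so a half turn about z gives the same grasp; the last joint's range is limited). The gripper opens to 91 mm and grips with 3 to 60 N. Pads are 32 mm wide; open, the fingers measure 118 mm over their backs; the gripper's body (76 mm by 178 mm) begins 60 mm behind the grasp point.
Start: joints at [-76.433, 18.312, 89.639, -0, 72.044, -1.146], TCP at [146.045, -556.159, 227.976] pointing down, gripper open.
Joint ranges: [-177.97, 177.97], [-48.28, 115.42], [12.27, 149.76], [-77.06, 257.06], [2.81, 150.46], [-146.56, 146.56]. Speed limits (degrees/s): [147.25, 147.25, 180, 180, 180, 180].

### API

Orientations are given as [roll, pitch, yaw] about the fixed x, y, z axes, in that order (R = Rz(yaw) Ry(pitch) Rx(roll)).
In Python, from workcell import sensors, viewer, env gives the robot as it stands. The module is installed in compiled form; this text tells all that it offers.
- The arm moves only by the tool step_arm, never from a script. Its argument "plan" is one flat list of numbers, 6 for each row, row after row: the shift along the tool's x, y, z in cm, then the turn, a rotation vector about the tool's x, y, z in rad. In form: [x, y, z, wx, wy, wz, x, y, z, wx, wy, wz, ...]. A call has 1 to 5 rows; each row shifts and turns the commanded pose from where the row before left it, along the tool's axes as they then stand; what a row does not reach is not made up. A row lasts 1/12 s, in which the tool goes at most 41.7 mm and 7.16 degrees, less where a joint would pass 70% of its speed; a pose out of reach is approached as far as the arm can. A call is refused whole if a number of a shift passes 4.17 or a number of a turn 0.125, either way. A call with a gripper value outside its range is refused whole. "hand" is the finger opening in cm, from 0 to 9.12, set as the call begins (left out, the last holds). The fingers move at their own pace and stop on an object; "newtons" is the grip in N (left out, the last holds). Time passes only in rows, so rows that do not move let the fingers close. It gives the time, the measured TCP pose, the force, the opening and the grip force at its end, in the units of the state.
- sensors.state(): the state, without advancing time (a new reading comes with each control period).
- viewer.grab_frame(name): name is "side" or "top" or "wrist"; returns a dict with "img" (480x640x3 uint8, red, green, blue), "fx", "fy", "cx", "cy" (pixels), "k1" (the pictures are not rectified: a ray, as slopes to the right and down, at radius r is drawn at 1 + k1 r^2 times it, then the intrinsics apply), "position" and "attitude" of the camera in the world. Camera axes: x right, y down, z forward; pixel columns grow to the right and rows downward; lengths in mm; the calibration is good to about 2 mm. A picture is of the moment at which its call begins. There is no depth.
- env.job_done(): hands the job in; it is judged then, once.
Trained networks look in a picture, given as the dict that the camera call returned (one of the last four; its "shot" number tells which), for a name from the list of things; names that differ only in an ending like _2 or _b are one class to them, and where a whole thing is asked for, a point or a joint stands for the part that bears it (a point fixed in the world has none). Each returns a list of dicts, best first, with "score" (0 to 1); they miss things now and then, are a little off and sometimes report something else, mostly with a low value. They report only what shows in the picture. A call takes as long as a camera call.
- viewer.boxes_of(name, picture): "location" ([column, row] in pixels, amid what is visible of it).
- viewer.pinpoint(name, picture): "location" ([column, row] in pixels: a listed point, or the origin of a listed thing).
The state is a dict: "time_s": time; "qpos": joint angles; "qvel": joint speeds; "effort": joint torques, N m; "ee_pos": TCP position; "ee_rot": TCP orientation; "force": force on the tool from outside, world axes, zero at the start; "torque": the same for the moment, N m; "gripper_width": finger opening in mm; "gripper_force": force on a finger pad.
Only numpy, scipy, OpenCV 4.12 (cv2) and the standard library are available. Lean on these libraries where they do the work, as an engineer would, in place of code of your own. Each camera call takes 0.05 s, during which the arm holds its last target. There are 200 camera calls.

### The job

On the school electronics desk two test jigs stand ready with their orange toggle levers up. Clamp the blue controller board: swing the orange lever of its jig over, away from the board, and down past its high point until it snaps fully closed. Leave the lever of the green board's jig open.

Things in the scene. Friction and masses are not known exactly. Their poses are not given: they have to be found in the camera images.
- blue_jig: Jig fixed to the table: white plate 180 x 130 x 13 mm with a blue 75 x 55 mm board (centre x=+85 mm, parts to 40 mm high) and a steel clamp with orange lever. Origin on the table below the lever's hinge, z up. Hinge along the jig's y, 60 mm up, between steel cheeks (x -25..25, y -24..24, to 75 mm high). Closed lever points to -x. Hold-down arm over the board, to 110 mm high, follows the lever.
- blue_grip (a point): Point on the blue jig's lever, on its centre line, 85 mm from the hinge; moves with the lever (about 144 mm up when open, 60 mm when closed). Straight lever 115 mm long from the hinge: steel stem 14 mm wide, 6 thick, then from 40 to 115 mm an orange grip 24 mm wide (along the hinge axis), 16 thick. Open, its tip is 173 mm above the table; closed, the space under the grip is free.
- blue_lever (a joint): Blue jig's lever. 0 rad = open (leans 10 deg past vertical towards the board); grows as the lever swings over to the jig's -x side; 1.75 = closed, level. Angle above level = 1.75 - value. A spring resists with up to 0.35 Nm (about 4 N at 85 mm from the hinge) until the high point at about 1.2; beyond it the lever snaps shut by itself and stays. Let go earlier, it springs back to 0.
- green_lever (a joint): Orange lever of a second jig of the same make and size, which carries a green board with two black relays; it stands to the left or right of the blue jig, its hinge at least 240 mm away in y. Joint values and spring as for blue_lever; at rest at 0, to be left there.

How it is judged:
By the outcome, as a careful person would: the job done as asked, in the order asked, and still so for the second after the job is handed in, with the robot touching nothing.
It also fails if it takes over 32 s, if anything falls off the work surface, if the arm or the gripper's body presses on something with over 40 N, if the wrist force passes 120 N, or if a joint passes its speed limit or range.

## Working session

There is one attempt and no reset: what is moved stays moved. The work goes in short steps, Python scripts to look and compute and a tool call to move; the robot and the scene stay as the last step left them, time stands still between calls to the robot, and variables do not carry over. Pictures are saved under pics/ and viewed, at most 10 in all, crops included, and the job is handed in when it is done.

Besides the shell and the picture viewer there is one more tool, called as a command line: name --argument value ..., lists and objects as JSON in quotes. step_arm: Moves the arm, as the interface text tells. Its arguments: {"type":"object","properties":{"plan":{"type":"array","items":{"type":"number"}},"hand":{"type":"number"},"newtons":{"type":"number"}},"required":["plan"]}

```bash
mkdir -p pics; cat > h.py <<'E'
import numpy as np, cv2
from scipy.spatial.transform import Rotation as R
from workcell import sensors, viewer, env
def ray(p,uv):
    d=np.array([(uv[0]-p["cx"])/p["fx"],(uv[1]-p["cy"])/p["fy"]]);s=d.copy()
    for _ in range(20): s=d/(1+p["k1"]*(s@s))
    return np.array(p["position"],float),att(p)@np.array([s[0],s[1],1])
def att(p):
    a=np.array(p["attitude"],float)
    return a if a.shape==(3,3) else R.from_euler("xyz",a,degrees=True).as_matrix()
def atz(p,uv,z):
    o,d=ray(p,uv); return o+d*(z-o[2])/d[2]
def tri(l):
    A=np.zeros((3,3));b=np.zeros(3)
    for p,uv in l:
        o,d=ray(p,uv);d=d/np.linalg.norm(d);M=np.eye(3)-np.outer(d,d);A+=M;b+=M@o
    return np.linalg.solve(A,b)
E
python3 - <<'E'
from h import *
np.set_printoptions(precision=1,suppress=True)
P={}
for n in ["top","side"]:
    p=P[n]=viewer.grab_frame(n); cv2.imwrite(f"pics/{n}0.png",p["img"][:,:,::-1]); print(n,p["attitude"],p["position"])
    for k,z in [("blue_jig",0),("blue_grip",144),("green_lever",100)]:
        for d in viewer.pinpoint(k,p)[:2]: print("pin",k,d["score"],d["location"],atz(p,d["location"],z))
        for d in viewer.boxes_of(k,p)[:2]: print("box",k,d["score"],d["location"])
for k in ["blue_jig","blue_grip"]:
    l=[(P[n],viewer.pinpoint(k,P[n])) for n in P]
    if all(x[1] for x in l): print(k,tri([(a,b[0]["location"]) for a,b in l]))
print(sensors.state())
E
```

```text
top [-172.4    0.9  -88.8] [469.6  -4.7 992.3]
pin blue_jig 0.94 [192.0, 230.5] [609.7 233.4   0. ]
box blue_jig 0.97 [189.6, 198.9]
pin blue_grip 0.81 [169.4, 207.0] [624.1 234.4 144. ]
box blue_grip 0.62 [174.7, 214.4]Traceback (most recent call last):
  File "<stdin>", line 7, in <module>
ValueError: it knows: blue_grip, blue_jig
```

```bash
python3 - <<'E'
from h import *
np.set_printoptions(precision=1,suppress=True)
P={}
for n in ["top","side"]:
    p=P[n]=viewer.grab_frame(n); cv2.imwrite(f"pics/{n}0.png",p["img"][:,:,::-1])
    for k,z in [("blue_jig",0),("blue_grip",144)]:
        for d in viewer.pinpoint(k,p)[:3]: print(n,"pin",k,d["score"],d["location"],atz(p,d["location"],z))
for k in ["blue_jig","blue_grip"]:
    l=[(P[n],viewer.pinpoint(k,P[n])) for n in P]
    if all(x[1] for x in l): print(k,tri([(a,b[0]["location"]) for a,b in l]))
s=sensors.state();print(s["time_s"],s["ee_pos"],s["ee_rot"])
E
```

```text
top pin blue_jig 0.75 [192.8, 230.9] [609. 232.   0.]
top pin blue_grip 0.56 [170.4, 209.6] [620.2 232.7 144. ]
side pin blue_jig 0.79 [301.9, 205.9] [605.8 232.7   0. ]
side pin blue_grip 0.66 [311.0, 144.3] [628.5 228.3 144. ]
blue_jig [607.3 231.8   0.8]
blue_grip [624.9 233.6 140.9]
0.75 [ 146.  -556.2  228. ] [180.    0.   14.7]
```

View pics/top0.png

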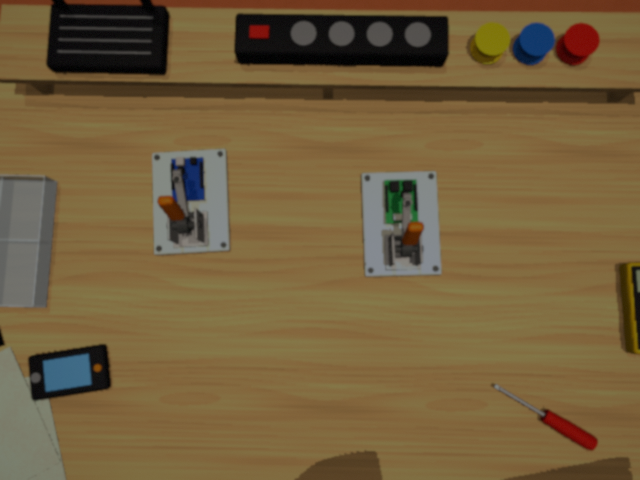

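View pics/side0.png

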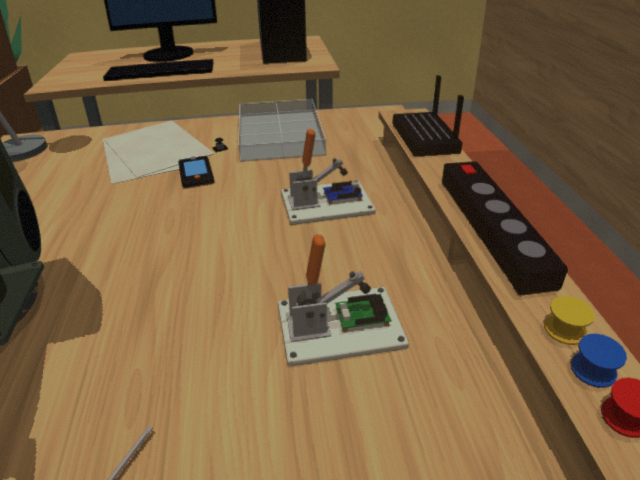

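The blue jig is the left one in the top view: its plate is centred near (190,202) and its lever near (172,208). The green jig is at (400,224). In both, the board is on the shelf side, so the blue lever must swing towards the robot. Next I need the jig's yaw and the moves in the tool frame.

```bash
python3 - <<'E'
from h import *
np.set_printoptions(precision=2,suppress=True)
p=viewer.grab_frame("top")
c=[atz(p,u,13)[:2] for u in [(157,157),(220,154),(158.5,249),(224,245)]]
print(np.array(c))
for a,b in [(2,0),(3,1)]: d=c[a]-c[b]; d=-d; print("x-axis yaw",np.degrees(np.arctan2(d[1],d[0])))
for a,b in [(0,1),(2,3)]: d=c[a]-c[b]; print("y-axis yaw",np.degrees(np.arctan2(-d[0],d[1])))
s=sensors.state();M=R.from_euler("xyz",s["ee_rot"],degrees=True)
print(M.inv().apply(np.array([615,233,245])-s["ee_pos"])/10)
E
```

```text
[[735.89 297.74]
 [743.23 188.12]
 [574.88 285.95]
 [583.88 174.41]]
x-axis yaw 4.190924195543363
x-axis yaw 4.919585591870718
y-axis yaw 3.8267578136746265
y-axis yaw 4.616037026613526
[ 65.4  -64.42  -1.71]
```

step_arm --plan '[2.6,-2.56,-0.2,0,0,0,2.6,-2.56,-0.2,0,0,0,2.6,-2.56,-0.2,0,0,0,2.6,-2.56,-0.2,0,0,0,2.6,-2.56,-0.2,0,0,0]' --hand 9.1 --newtons 12

```text
time_s: 1.22
ee_pos: [239.7, -397.8, 238.1]
ee_rot: [180.0, -0.0, 14.7]
force: [1.1, -0.6, 0.6]
gripper_width: 91.4
gripper_force: 0.0
```

step_arm --plan '[2.6,-2.56,-0.2,0,0,0,2.6,-2.56,-0.2,0,0,0,2.6,-2.56,-0.2,0,0,0,2.6,-2.56,-0.2,0,0,0,2.6,-2.56,-0.2,0,0,0]'

```text
time_s: 1.63
ee_pos: [333.0, -240.9, 248.3]
ee_rot: [180.0, -0.0, 14.7]
force: [1.0, -0.2, -0.3]
gripper_width: 90.8
gripper_force: 0.0
```

step_arm --plan '[2.6,-2.56,0,0,0,0,2.6,-2.56,0,0,0,0,2.6,-2.56,0,0,0,0,2.6,-2.56,0,0,0,0,2.6,-2.56,0,0,0,0]'

```text
time_s: 2.05
ee_pos: [426.3, -83.9, 248.3]
ee_rot: [180.0, -0.0, 14.7]
force: [0.2, -0.5, 0.5]
gripper_width: 90.8
gripper_force: 0.0
```

step_arm --plan '[2.6,-2.56,0,0,0,0,2.6,-2.56,0,0,0,0,2.6,-2.56,0,0,0,0,2.6,-2.56,0,0,0,0,2.6,-2.56,0,0,0,0]'

```text
time_s: 2.47
ee_pos: [519.6, 73.0, 248.1]
ee_rot: [180.0, -0.0, 14.7]
force: [0.1, 0.2, 0.3]
gripper_width: 91.0
gripper_force: 0.0
```

step_arm --plan '[2.6,-2.56,0,0,0,0,2.6,-2.56,0,0,0,0,2.6,-2.56,0,0,0,0,2.6,-2.56,0,0,0,0.09,2.6,-2.56,0,0,0,0.09]'

```text
time_s: 2.88
ee_pos: [615.2, 228.1, 248.0]
ee_rot: [-180.0, 0.0, 4.2]
force: [0.3, -0.8, 0.2]
gripper_width: 90.8
gripper_force: 0.0
```

```bash
python3 - <<'E'
from h import *
np.set_printoptions(precision=1,suppress=True)
P={}
for n in ["wrist","top","side"]:
    p=P[n]=viewer.grab_frame(n); cv2.imwrite(f"pics/{n}1.png",p["img"][:,:,::-1])
    for k,z in [("blue_jig",0),("blue_grip",144)]:
        for d in viewer.pinpoint(k,p)[:2]: print(n,"pin",k,d["score"],d["location"],atz(p,d["location"],z))
s=sensors.state();print(s["time_s"],s["ee_pos"],s["ee_rot"])
E
```

```text
wrist pin blue_jig 0.74 [320.9, 206.6] [607.6 231.1   0. ]
wrist pin blue_grip 0.8 [316.7, 226.9] [625.4 234.3 144. ]
top pin blue_grip 0.62 [171.1, 208.2] [622.3 231.8 144. ]
side pin blue_jig 0.46 [313.4, 142.3] [669.9 552.4   0. ]
side pin blue_grip 0.6 [311.6, 140.9] [631.6 244.2 144. ]
3.3333 [614.5 225.  248.6] [180.   -0.    4.3]
```

View pics/wrist1.png

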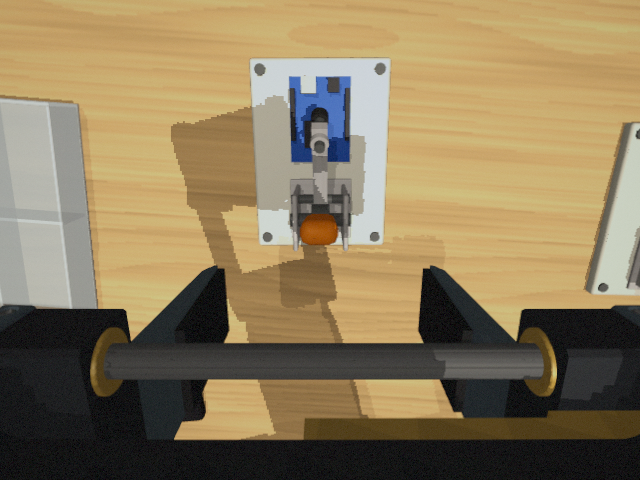

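The wrist view shows the lever grip at (318,229), centred between the fingers, and the jig square with the tool. I'll go down around the lever and grip it.

step_arm --plan '[0.5,-0.4,1.5,0,0,0,0.4,-0.3,2.5,0,0,0,0,0,2.5,0,0,0,0,0,2.5,0,0,0,0,0,2,0,0,0]'

```text
time_s: 3.75
ee_pos: [622.5, 232.7, 136.6]
ee_rot: [180.0, 0.1, 4.4]
force: [-0.0, -0.7, -0.3]
gripper_width: 91.0
gripper_force: 0.0
```

step_arm --plan '[0,0,0,0,0,0,0,0,0,0,0,0,0,0,0,0,0,0,0,0,0,0,0,0,0,0,0,0,0,0]' --hand 1.5 --newtons 12

```text
time_s: 4.17
ee_pos: [624.3, 234.0, 139.9]
ee_rot: [-180.0, -0.2, 4.4]
force: [-0.2, 0.0, 0.6]
gripper_width: 60.4
gripper_force: 0.0
```

step_arm --plan '[0,0,0,0,0,0,0,0,0,0,0,0,0,0,0,0,0,0,0,0,0,0,0,0,0,0,0,0,0,0]'

```text
time_s: 4.58
ee_pos: [623.4, 233.5, 137.9]
ee_rot: [179.9, 0.0, 4.4]
force: [1.0, -9.8, 2.3]
gripper_width: 27.4
gripper_force: 5.9
```

step_arm --plan '[0,0,0,0,0,0,0,0,0,0,0,0,0,0,0,0,0,0]'

```text
time_s: 4.83
ee_pos: [623.5, 231.8, 137.9]
ee_rot: [179.8, 0.0, 4.4]
force: [0.3, -5.9, 1.3]
gripper_width: 23.9
gripper_force: 12.0
```

The opening reads 23.9 mm, which matches the 24 mm grip width, so the lever is held. Now I'll follow the arc.

step_arm --plan '[-0.74,0.15,-0.09,0,0,0,-0.74,0,-0.04,0,0,0,-0.74,0,0.04,0,0,0,-0.74,0,0.09,0,0,0,-0.72,0,0.16,0,0,0]'

```text
time_s: 5.25
ee_pos: [588.9, 229.1, 137.9]
ee_rot: [180.0, -0.4, 4.4]
force: [6.1, -2.4, 3.4]
gripper_width: 23.9
gripper_force: 12.0
```

step_arm --plan '[-0.7,0,0.22,0,0,0,-0.69,0,0.29,0,0,0,-0.65,0,0.34,0,0,0,-0.62,0,0.4,0,0,0,-0.59,0,0.45,0,0,0]'

```text
time_s: 5.67
ee_pos: [555.4, 226.4, 122.1]
ee_rot: [180.0, -0.3, 4.4]
force: [-0.2, -4.6, 10.3]
gripper_width: 24.1
gripper_force: 12.0
```

step_arm --plan '[-0.54,0,0.5,0,0,0,-0.5,0,0.55,0,0,0,-0.45,0,0.59,0,0,0,-0.4,0,0.62,0,0,0,-0.34,0,0.65,0,0,0]'

```text
time_s: 6.08
ee_pos: [529.2, 224.4, 91.4]
ee_rot: [179.9, 0.3, 4.4]
force: [-6.3, -4.2, 8.3]
gripper_width: 23.9
gripper_force: 12.0
```

step_arm --plan '[-0.29,0,0.69,0,0,0,-0.22,0,0.7,0,0,0,-0.16,0,0.72,0,0,0,-0.09,0,0.74,0,0,0,-0.04,0,0.74,0,0,0]'

```text
time_s: 6.5
ee_pos: [517.8, 223.4, 53.2]
ee_rot: [179.9, 0.7, 4.4]
force: [-10.8, -1.5, 2.6]
gripper_width: 24.0
gripper_force: 12.0
```

step_arm --plan '[0,0,0,0,0,0,0,0,0,0,0,0]'

```text
time_s: 6.67
ee_pos: [517.7, 223.4, 52.3]
ee_rot: [179.8, 0.8, 4.4]
force: [-8.1, -0.2, -1.9]
gripper_width: 24.1
gripper_force: 12.0
```

The lever is level. I'll release it and back straight up.

step_arm --plan '[0,0,0,0,0,0,0,0,0,0,0,0,0,0,0,0,0,0,0,0,0,0,0,0,0,0,0,0,0,0]' --hand 9

```text
time_s: 7.08
ee_pos: [524.5, 224.8, 54.6]
ee_rot: [-180.0, -0.0, 4.4]
force: [0.4, 0.2, 0.5]
gripper_width: 54.5
gripper_force: 0.0
```

step_arm --plan '[0,0,0,0,0,0,0,0,0,0,0,0,0,0,-1,0,0,0,0,0,-2,0,0,0,0,0,-3,0,0,0]'

```text
time_s: 7.5
ee_pos: [522.6, 223.9, 113.3]
ee_rot: [179.9, 0.3, 4.4]
force: [0.3, 0.6, 0.9]
gripper_width: 87.5
gripper_force: 0.0
```

step_arm --plan '[0,0,-3,0,0,0,-1,0,-3,0,0,0,-2,0,-3,0,0,0,-2,0,-2,0,0,0,0,0,0,0,0,0]'

```text
time_s: 7.92
ee_pos: [473.5, 221.4, 230.0]
ee_rot: [-179.8, -0.4, 4.4]
force: [0.3, 0.0, 1.0]
gripper_width: 89.9
gripper_force: 0.0
```

```bash
python3 - <<'E'
from h import *
p=viewer.grab_frame("side"); q=viewer.grab_frame("wrist")
im=np.hstack([cv2.resize(p["img"][80:400,200:440],(400,533)),cv2.resize(q["img"],(400,300))[np.r_[0:300,[299]*233]]])
cv2.imwrite("pics/end.png",im[:,:,::-1])
for x in (p,q): print(viewer.pinpoint("blue_grip",x)[:1],[atz(x,d["location"],60) for d in viewer.pinpoint("blue_grip",x)[:1]])
s=sensors.state();print(s["time_s"],s["ee_pos"],s["force"])
E
```

```text
[{'location': [265.4, 188.6], 'score': 0.75}] [array([531.36568192, 213.97570218,  60.        ])]
[{'location': [321.1, 158.5], 'score': 0.85}] [array([524.98535329, 228.17159384,  60.        ])]
8.2167 [474.3744616  220.59903135 222.94227273] [-0.10618939  0.12282195  0.12586238]
```

View pics/end.png

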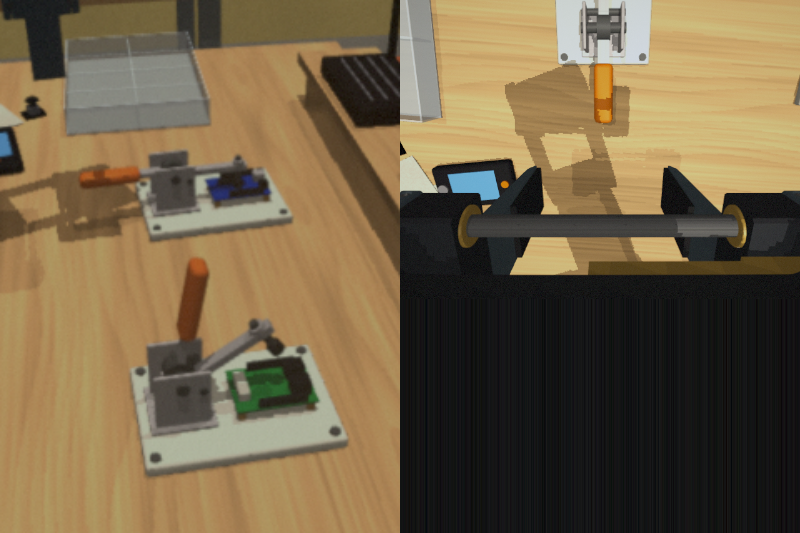

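The final picture shows the blue lever lying level and closed (crop around (110,177)) with its hold-down arm on the board. The green lever is still up at (190,300), and the arm is clear of both.

```bash
python3 -c "
from workcell import env; print(env.job_done())"
```

```text
the job is handed in; nothing more can be done
None
```

The blue board's lever is swung over and fully closed, the green jig's lever is still open, and the job was handed in at about 8 s with the arm clear; no verdict was returned.

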